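# Gauge rod between bench centres, tailstock held at its click

## Task

Take the long gauge rod with the pointed ends from the rack, lay it in the two V rests of the bench centres, in line between the two cups, and let go of it. Then grip the black block on top of the tailstock, slide it towards the headstock until you feel its spring ball click into the notch, not past it, so that each point of the rod sits inside a cup, and finish still gripping the tailstock there, without letting go. Leave the short rod, sample cutter, ring, weight and bottle where they stand.

Things in the scene. Friction and masses are not known exactly. Their poses are not given: they have to be found in the camera images.
- bench: the bench centres: grey base plate 130 mm (x) by 400 mm (y, from -230 to +170) by 20 mm high, fixed; origin on the table surface. Its centre line runs along its y axis at x = 0, height 70 mm. The fixed white headstock (70 x 50 mm, top at 105 mm) stands at y = 116 to 166 mm; the tailstock slides along y on the -y side
- rests_mid (a point): point on the centre line half-way between the two V rests (bench x = 0, y = 5 mm, height 70 mm; axes as the bench). The rests stand 41 mm either side of it along y: 90 degree Vs, 8 mm thick along y, 40 mm wide in x, top edges at 74 mm. A 16 mm rod lying in both has its axis on the centre line, 70 mm above the table
- head_cup (a point): centre of the open mouth of the headstock's steel cup (bore 22 mm, 24 mm deep, outside 30 mm), which opens towards the tailstock (-y of the bench); at bench x = 0, y = 89 mm, height 70 mm
- tailstock (a joint): position of the tailstock on the rail, m: 0 = fully back, grows towards the headstock (+y of the bench). Friction 2 to 5 N; stays where left; starts at 0 to 0.025. Its one notch is at 0.079 to 0.094, different each time; near 0.097 the rod jams between the cup bottoms. The notch draws it forward a little, gives about 2 mm of free play either way, then resists leaving with over 5 N
- tail_cup (a point): centre of the open mouth of the tailstock's steel cup (same size as the headstock's, opens towards the headstock, on the same centre line); it lies at bench y = -140 mm + joint value
- tail_grip (a point): centre of the black grip block on top of the white tailstock (block 30 mm in bench x, 22 mm in bench y, 45 mm high; top at 135 mm, this point at 112.5 mm above the table; the white body below it is 64 x 50 mm, top at 90 mm). It lies at bench x = 0, y = -192 mm + joint value
- click_pin (a joint): drop of the tailstock's spring-loaded ball pin (upright pin with a small brass head, on a lug at the +x side of the tailstock, running on a steel strip on the base), m: 0 while the ball rides on the strip, 0.003 with the ball fully down in the notch
- rod: the long gauge rod: plain steel, 16 mm diameter, 180 mm long over all with both ends tapered to points over the last 12 mm, 0.20 to 0.38 kg. Origin at its centre, its y axis along the rod. It starts in one of the two berths of the rack, resting in two V blocks 84 mm apart, axis 50 mm above the table
- rod_center (a point): centre of the long gauge rod, y axis along the rod
- rack: grey plastic rack on the table, fixed, base 160 mm (x) by 130 mm (y) by 12 mm high, origin at the centre of its underside. Two berths, at its x = -45 and +45 mm, hold the rods parallel to its y axis on V blocks at y = -42 and +42 mm
- short_rod_center (a point): centre of the other, shorter and thicker rod: 120 mm long, 22 mm diameter, blunt ends, lying in the other berth of the rack; not wanted
- cutter: round green sample cutter with a black knob, 110 mm across, 135 mm high, origin under its centre; leave alone
- clamp_ring: flat steel ring, 80 mm across, 12 mm high, origin under its centre; leave alone
- weight: steel weight with a knob, 36 mm across, 52 mm high, origin under its centre; leave alone
- bottle: white plastic bottle, 56 mm across, 130 mm high, origin under its centre; leave alone

How it is judged:
On the way:
1. the rod lies in both V rests in line with the centres, let go, with the tailstock still back (x of rod_center in the frame of bench between -0.005 and 0.005 m and z of rod_center in the frame of bench between 0.064 and 0.076 m and angle between the y axis of rod_center and the y axis of bench, either way round below 0.06 rad and contact force between the fingers and rod below 0.1 N and value of joint tailstock below 0.06 m and y of rod_center in the frame of bench between -0.04 and 0.035 m), for 0.2 s.
At the end, for the whole second after the job is handed in: The ball pin is down in the notch (dropped more than 2 mm), the tailstock is still and gripped by the fingers (over 2 N), and the rod, untouched by the fingers and at rest, lies along the centre line (within 5 mm, 6 mm in height, 0.06 rad) with each point at least 3 mm inside its cup (value of joint click_pin above 0.002 m and contact force between the fingers and tailstock above 2 N and contact force between the fingers and rod below 0.2 N and velocity of joint tailstock between -0.01 and 0.01 m/s and x of rod_center in the frame of bench between -0.005 and 0.005 m and z of rod_center in the frame of bench between 0.064 and 0.076 m and angle between the y axis of rod_center and the y axis of bench, either way round below 0.06 rad and y of rod_center in the frame of head_cup above -0.087 m and y of rod_center in the frame of tail_cup below 0.087 m and linear speed of rod below 0.02 m/s); the arm keeps its last pose, push and grip.
It fails at once if the short rod is shoved away (distance of short_rod_center from where it was at the start of the episode above 0.04 m).
It fails at once if the cutter, ring, weight or bottle is shoved away (distance of any of cutter, clamp_ring, weight, bottle from where it was at the start of the episode above 0.04 m).
It also fails if it takes over 69 s, if anything falls off the work surface, if the arm or the gripper's body presses on something with over 40 N, if the wrist force passes 120 N, or if a joint passes its speed limit or range.

## Robot

A 6-joint arm with a two-finger parallel gripper is mounted at the origin on the work surface. World frame = base frame: x ahead of the robot, y to its left, z up, the work surface at z = 0. Lengths are in m, angles in rad, forces in N, time in s.
With the tool pointing down it reaches from about 0.25 to 0.725 m from the base axis. Payload 4 kg.
Tool frame: the origin (TCP) lies at the very end of the fingers, on their centre line; the grasp point (between the pads) lies 19 mm behind it; z points along the fingers, y is the line along which they close (so a half turn about z gives the same grasp; the last joint's range is limited). The gripper opens to 85 mm and grips with 20 to 120 N. Pads are 22 mm wide; open, the fingers measure 114 mm over their backs; the gripper's body (76 mm by 85 mm) begins 54 mm behind the grasp point. The pads swing forward as they close: fully open they stand 13 mm farther back than shut.
Start: joints at [-1.235, 0.241, 0.005, 1.335, 0, 1.571], TCP at [0.165, -0.472, 0.231] pointing down, gripper open.
Joint ranges: [-2.72, 2.72], [-1.05, 1.87], [-1.09, 1.28], [-1.99, 2.15], [-1.42, 1.44], [-3.14, 3.14]. Speed limits (rad/s): [2.79, 2.79, 3.14, 3.14, 3.14, 3.14].

## Interface

Orientations are given as a 3x3 rotation matrix whose columns are the frame's x, y, z axes.
In Python, from rig import monitor, eyes, order, models gives the robot as it stands. The module is installed in compiled form; this text tells all that it offers.
- The arm moves only by the shell command python3 -m crank 'ROWS' [FORCE]. ROWS is JSON, a list of rows, each an object with "offset": the shift along the tool's x, y, z in m, a list of three; "angular": the turn, a rotation vector about the tool's x, y, z in rad, a list of three; "gripper": the opening, from 0 (shut) to 1 (fully open). A call has 1 to 12 rows; each row shifts and turns the commanded pose from where the row before left it, along the tool's axes as they then stand; what a row does not reach is not made up. A row lasts 1/10 s, in which the tool goes at most 50 mm and 8.59 degrees, less where a joint would pass 70% of its speed; a pose out of reach is approached as far as the arm can. A call is refused whole if a number of a shift passes 0.05 or a number of a turn 0.15, either way. A call with a gripper value outside its range is refused whole. The fingers move at their own pace and stop on an object; FORCE is the grip in N (left out, the last holds). Time passes only in rows, so rows that do not move let the fingers close. It gives the time, the measured TCP pose, the force, the opening and the grip force at its end, in the units of the state.
- monitor.state(): the state, without advancing time (a new reading comes with each control period).
- eyes.snapshot(name): name is "scene" or "top" or "wrist"; returns (picture, depth): 400x640x3 uint8, red, green, blue; 400x640 float32, m along the optical axis (not along the pixel's ray), 0 where there is no reading.
- eyes.camera_model(name): a dict with "fx", "fy", "cx", "cy" (pixels), "R" (3x3) and "t" (3): a world point X has camera coordinates R X + t; the wrist camera has in their place "tool_from_camera" (4x4, takes a point from camera to tool coordinates, whose origin is the TCP and whose axes are the flange's). Camera axes: x right, y down, z forward; pixel columns grow to the right and rows downward; lengths in m; the calibration is good to about 2 mm. The wrist camera is an equidistant fisheye: a pixel r from the principal point sees the ray r / f radians off the axis. A picture is of the moment at which its call begins: read the wrist's pose just before it. camera_model takes no time and is no camera call.
- order.close_job(): hands the job in; it is judged then, once.
Trained networks look in the newest picture that a camera, given by its name, has taken for a name from the list of things; names that differ only in an ending like _2 or _b are one class to them, and where a whole thing is asked for, a point or a joint stands for the part that bears it (a point fixed in the world has none). Each returns a list of dicts, best first, with "score" (0 to 1); they miss things now and then, are a little off and sometimes report something else, mostly with a low value. They report only what shows in the picture. A call takes as long as a camera call.
- models.outline_of(label, camera): "region" (400x640 bool, what is visible of it) and "extent" ([left, top, right, bottom] in pixels, round what is visible of it).
- models.place_of(label, camera): "position" ([column, row] in pixels: a listed point, or the origin of a listed thing).
The state is a dict: "t": time; "joint_positions": joint angles; "joint_velocities": joint speeds; "effort": joint torques, N m; "tcp_pos": TCP position; "orientation": TCP orientation; "wrist_force": force on the tool from outside, world axes, zero at the start; "ft_torque": the same for the moment, N m; "finger_gap": opening from 0.0 (shut) to 1.0 (fully open); "gripper_force": force on a finger pad.
Only numpy, scipy, OpenCV 4.12 (cv2) and the standard library are available. Lean on these libraries where they do the work, as an engineer would, in place of code of your own. Each camera call takes 0.05 s, during which the arm holds its last target. There are 200 camera calls.

## Working session

There is one attempt and no reset: what is moved stays moved. The work goes in short steps, Python scripts to look and compute and a shell command to move; the robot and the scene stay as the last step left them, time stands still between calls to the robot, and variables do not carry over. Pictures are saved under pics/ and viewed, at most 10 in all, crops included, and the job is handed in when it is done.

```bash
mkdir -p pics; cat > h.py <<'E'
import numpy as np, cv2
from rig import monitor, eyes, order, models
def world(cam,D,u,v,z=None):
    m=eyes.camera_model(cam); R=np.array(m['R']);t=np.array(m['t'])
    r=np.array([(u-m['cx'])/m['fx'],(v-m['cy'])/m['fy'],1.])
    o=-R.T@t; d=R.T@r
    if z is not None: return o+d*(z-o[2])/d[2]
    p=D[max(0,int(v)-2):int(v)+3,max(0,int(u)-2):int(u)+3]; p=p[p>0]
    return o+d*np.median(p) if len(p) else None
def pix(cam,X):
    m=eyes.camera_model(cam); c=np.array(m['R'])@X+np.array(m['t'])
    return c[0]/c[2]*m['fx']+m['cx'],c[1]/c[2]*m['fy']+m['cy']
E
python3 - <<'E'
from h import *
s=monitor.state(); print(s)
hs=dict(bench=0,rests_mid=.07,head_cup=.07,tail_cup=.07,tail_grip=.1125,rod_center=.05,short_rod_center=.05,rack=0,cutter=0,clamp_ring=0,weight=0,bottle=0)
for c in ["top","scene"]:
    P,D=eyes.snapshot(c); cv2.imwrite(f'pics/{c}.png',P[:,:,::-1]); np.savez(c,P=P,D=D)
    for n,z in hs.items():
        for r in models.place_of(n,c)[:1]:
            print(c,n,round(r['score'],2),np.round(r['position']),np.round(world(c,D,*r['position'],z=z),3),np.round(world(c,D,*r['position']),3))
E
```

```text
{'t': 0.0, 'joint_positions': array([-1.23496586e+00,  2.41460912e-01,  3.71442386e-03,  1.33522422e+00,
       -1.83293607e-05,  1.57079421e+00]), 'joint_velocities': array([-2.94216718e-05,  2.96489092e-04,  1.43203266e-03,  7.22244394e-04,
       -4.42273128e-04, -1.00825395e-03]), 'effort': array([-6.32889187e-04, -3.72312319e+01,  2.52411944e+01,  1.68876525e-02,
       -3.10040275e-05, -8.39179307e-06]), 'tcp_pos': array([ 0.16455803, -0.47145894,  0.23038531]), 'orientation': array([[ 9.44136239e-01,  3.29554584e-01, -7.33878169e-04],
       [ 3.29555401e-01, -9.44134020e-01,  2.04686771e-03],
       [-1.83247065e-05, -2.17437550e-03, -9.99997636e-01]]), 'wrist_force': array([-0.38655948, -0.22812955,  0.8851069 ]), 'ft_torque': array([-0.01392639,  0.03707398, -0.00588326]), 'gripper_force': 0.0, 'finger_gap': 0.9970626641774356}
top bench 0.86 [203. 233.] [0.539 0.215 0.   ] [0.539 0.211 0.021]
top rests_mid 0.76 [192. 234.] [0.535 0.224 0.07 ] [0.536 0.235 0.021]
top head_cup 0.91 [158. 225.] [0.557 0.3   0.07 ] [0.557 0.302 0.062]
top tail_cup 0.62 [246. 245.] [0.509 0.105
[... 838 characters left out ...]
5 0.084]
scene tail_cup 0.6 [397. 205.] [0.52  0.108 0.07 ] [0.48  0.096 0.03 ]
scene tail_grip 0.72 [380. 182.] [0.509 0.051 0.113] [0.515 0.053 0.118]
scene rod_center 0.74 [261. 172.] [ 0.59  -0.287  0.05 ] [ 0.594 -0.283  0.055]
scene short_rod_center 0.82 [273. 155.] [ 0.507 -0.308  0.05 ] [ 0.511 -0.304  0.054]
scene rack 0.66 [269. 174.] [ 0.541 -0.301  0.   ] [ 0.586 -0.26   0.051]
scene cutter 0.67 [260. 239.] [ 0.76  -0.156  0.   ] [ 0.791 -0.124  0.052]
scene clamp_ring 0.65 [279. 213.] [ 0.657 -0.173  0.   ] [ 0.658 -0.172  0.001]
scene weight 0.84 [315. 254.] [ 0.721 -0.012  0.   ] [ 0.735 -0.003  0.021]
scene bottle 0.57 [224. 188.] [ 0.662 -0.373  0.   ] [ 0.684 -0.346  0.03 ]
```

View pics/top.png

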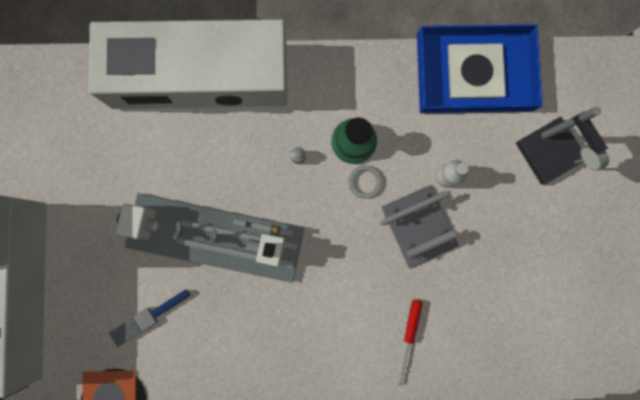

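View pics/scene.png

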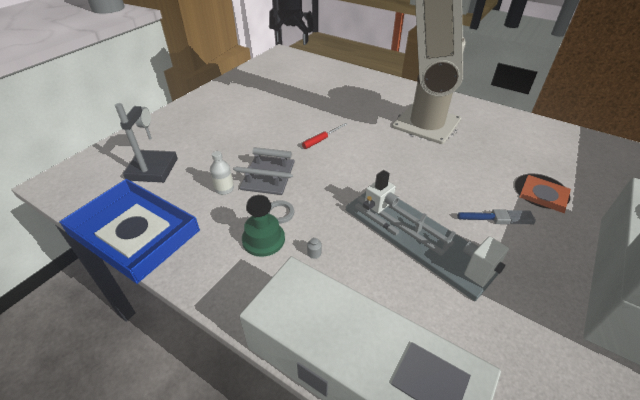

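The top and scene views agree. The long rod is in the rack's far berth, near (416,207) in top; the tailstock block is at (269,251) and the headstock at (140,222). Next I'll refine the rod and bench axes.

```bash
cat >> h.py <<'E'
def axis(P):
    c=(P.max(0)+P.min(0))/2; m=P.mean(0); w,V=np.linalg.eigh(np.cov((P-m).T)); d=V[:,-1]; d=d*np.sign(d[1]); s=(P-m)@d
    return m+d*(s.max()+s.min())/2,d,np.degrees(np.arctan2(d[1],d[0])),s.max()-s.min()
E
python3 - <<'E'
from h import *
eyes.snapshot("top"); 
for n,z in [("rod",.055),("short_rod_center",.058),("bench",.02),("tailstock",.09),("click_pin",.1)]:
    r=models.outline_of(n,"top")
    if not r: print(n,None); continue
    r=r[0]; v,u=np.nonzero(r['region']); P=np.array([world("top",None,a,b,z=z)[:2] for a,b in zip(u,v)])
    print(n,r['score'],r['extent'],[np.round(x,3) for x in axis(P)])
# scene-cam mask with depth for rod
P_,D=eyes.snapshot("scene")
for n,lo,hi in [("rod",.04,.065),("tail_grip",.1,.14),("click_pin",0.02,.2)]:
    r=models.outline_of(n,"scene")
    if not r: continue
    v,u=np.nonzero(r[0]['region']); Q=[world("scene",D,a,b) for a,b in zip(u,v)]; Q=np.array([q for q in Q if q is not None and lo<q[2]<hi])
    if len(Q)>5: print(n,len(Q),Q.min(0),Q.max(0),[np.round(x,3) for x in axis(Q[:,:2])])
E
```

```text
rod 0.95 [382.5, 191.5, 452.2, 226.2] [array([ 0.585, -0.282]), array([-0.386,  0.922]), np.float64(112.707), np.float64(0.173)]
short_rod_center 0.57 [401.3, 232.5, 456.9, 262.0] [array([ 0.5  , -0.312]), array([-0.384,  0.923]), np.float64(112.594), np.float64(0.118)]Traceback (most recent call last):
  File "<stdin>", line 6, in <module>
  File "h.py", line 4, in world
    m=eyes.camera_model(cam); R=np.array(m['R']);t=np.array(m['t'])
ValueError: time passes only in moves, steps and waits
```

```bash
sed -i 's/^def world/import functools\ncm=functools.lru_cache(None)(lambda c: eyes.camera_model(c))\ndef world/; s/m=eyes.camera_model(cam)/m=cm(cam)/' h.py
python3 -m crank '[{"offset":[0.046,-0.004,0],"angular":[0,0,0],"gripper":1},{"offset":[0.046,-0.004,0],"angular":[0,0,0],"gripper":1},{"offset":[0.046,-0.004,0],"angular":[0,0,0],"gripper":1},{"offset":[0.046,-0.004,0],"angular":[0,0,0],"gripper":1},{"offset":[0.046,-0.004,0],"angular":[0,0,0],"gripper":1},{"offset":[0.046,-0.004,0],"angular":[0,0,0],"gripper":1},{"offset":[0.046,-0.004,0],"angular":[0,0,0],"gripper":1},{"offset":[0.046,-0.004,0],"angular":[0,0,0],"gripper":1},{"offset":[0.046,-0.004,0],"angular":[0,0,0],"gripper":1},{"offset":[0.046,-0.004,0],"angular":[0,0,0],"gripper":1}]'
python3 -m crank '[{"offset":[0,0,0],"angular":[0,0,-0.148],"gripper":1},{"offset":[0,0,0],"angular":[0,0,-0.148],"gripper":1},{"offset":[0,0,0],"angular":[0,0,-0.148],"gripper":1},{"offset":[0,0,0],"angular":[0,0,-0.148],"gripper":1},{"offset":[0,0,0],"angular":[0,0,-0.148],"gripper":1},{"offset":[0,0,0],"angular":[0,0,-0.148],"gripper":1},{"offset":[0,0,0],"angular":[0,0,-0.148],"gripper":1},{"offset":[0,0,0],"angular":[0,0,-0.148],"gripper":1},{"offset":[0,0,0],"angular":[0,0,-0.148],"gripper":1},{"offset":[0,0,0],"angular":[0,0,-0.148],"gripper":1},{"offset":[0,0,0],"angular":[0,0,-0.148],"gripper":1},{"offset":[0,0,0],"angular":[0,0,0],"gripper":1}]'
cat >> h.py <<'E'
def wray(T,us,vs):
    m=cm("wrist"); x=(np.asarray(us)-m['cx'])/m['fx']; y=(np.asarray(vs)-m['cy'])/m['fy']; th=np.hypot(x,y); k=np.where(th>1e-9,np.sin(th)/np.maximum(th,1e-9),1)
    d=np.stack([x*k,y*k,np.cos(th)],-1); A=T@np.array(m['tool_from_camera']); return A[:3,3],d@A[:3,:3].T
def wplane(T,us,vs,z):
    o,d=wray(T,us,vs); return o+d*((z-o[2])/d[:,2])[:,None]
def tool(s):
    T=np.eye(4);T[:3,:3]=s['orientation'];T[:3,3]=s['tcp_pos'];return T
E
python3 - <<'E'
from h import *
s=monitor.state();T=tool(s);print(s['tcp_pos'],s['orientation'],s['joint_positions'])
P,D=eyes.snapshot("wrist");cv2.imwrite('pics/w1.png',P[:,:,::-1])
r=models.outline_of("rod","wrist")
if r:
    v,u=np.nonzero(r[0]['region']);X=wplane(T,u,v,.053)[:,:2];print(r[0]['score'],r[0]['extent'],axis(X))
r=models.place_of("rod_center","wrist")
if r: print(r[0],wplane(T,[r[0]['position'][0]],[r[0]['position'][1]],.05))
E
```

```text
t: 2.5
tcp_pos: [0.5875, -0.2817, 0.2313]
orientation: [[0.944, 0.33, 0.0], [0.33, -0.944, -0.0], [0.0, 0.0, -1.0]]
wrist_force: [1.2, -1.6, 0.8]
finger_gap: 1.001
gripper_force: 0.0
t: 3.7
tcp_pos: [0.5859, -0.2827, 0.2311]
orientation: [[-0.383, 0.924, -0.0], [0.924, 0.383, 0.0], [0.0, -0.0, -1.0]]
wrist_force: [0.5, 0.2, 0.7]
finger_gap: 1.001
gripper_force: 0.0
[ 0.58586853 -0.28270392  0.23110203] [[-3.82677266e-01  9.23882033e-01 -3.15170780e-04]
 [ 9.23882039e-01  3.82677334e-01  1.90404283e-04]
 [ 2.96519810e-04 -2.18317233e-04 -9.99999932e-01]] [-4.49596901e-01  5.54929359e-01  4.73219787e-01  1.48945336e+00
  3.45083370e-05  7.28506961e-01]
0.7 [308.8, 92.7, 327.9, 251.3] (array([ 0.58668179, -0.27890356]), array([-0.39019017,  0.92073429]), np.float64(112.96633300154727), np.float64(0.1775178155665589))
{'position': [315.3, 179.8], 'score': 0.75} [[ 0.58585245 -0.28356029  0.05      ]]
```

View pics/w1.png

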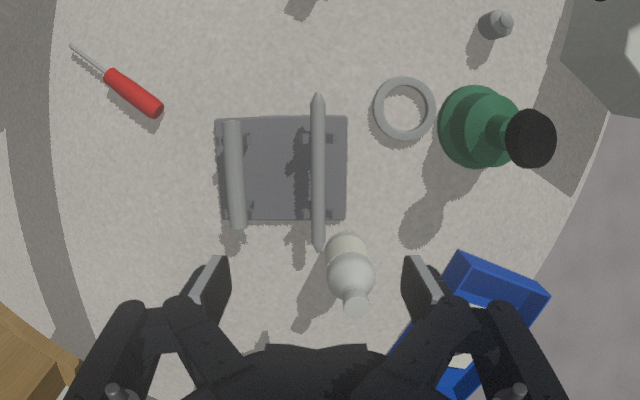

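Wrist view: the long rod runs straight down from (317,93) to (318,250), centred under the gripper and aligned with it. The bottle at (350,275) is clear of the fingers. Descend and grip.

```bash
python3 -m crank '[{"offset":[0,0,0.045],"angular":[0,0,0],"gripper":0.8},{"offset":[0,0,0.045],"angular":[0,0,0],"gripper":0.8},{"offset":[0,0,0.045],"angular":[0,0,0],"gripper":0.8},{"offset":[0,0,0.04],"angular":[0,0,0],"gripper":0.8},{"offset":[0,0,0.023],"angular":[0,0,0],"gripper":0.8},{"offset":[0,0,0],"angular":[0,0,0],"gripper":0.8}]' 40
python3 -m crank '[{"offset":[0,0,0],"angular":[0,0,0],"gripper":0},{"offset":[0,0,0],"angular":[0,0,0],"gripper":0},{"offset":[0,0,0],"angular":[0,0,0],"gripper":0},{"offset":[0,0,0],"angular":[0,0,0],"gripper":0},{"offset":[0,0,0],"angular":[0,0,0],"gripper":0},{"offset":[0,0,0],"angular":[0,0,0],"gripper":0},{"offset":[0,0,0],"angular":[0,0,0],"gripper":0},{"offset":[0,0,0],"angular":[0,0,0],"gripper":0},{"offset":[0,0,0],"angular":[0,0,0],"gripper":0}]' 60
```

```text
t: 4.45
tcp_pos: [0.5824, -0.281, 0.0284]
orientation: [[-0.381, 0.924, -0.009], [0.924, 0.381, 0.004], [0.007, -0.006, -1.0]]
wrist_force: [-1.1, 0.4, -0.6]
finger_gap: 0.803
gripper_force: 0.0
t: 5.35
tcp_pos: [0.5883, -0.283, 0.0357]
orientation: [[-0.384, 0.924, 0.006], [0.924, 0.384, -0.001], [-0.003, 0.005, -1.0]]
wrist_force: [3.1, 0.4, 5.8]
finger_gap: 0.164
gripper_force: 58.7
```

```bash
python3 -m crank '[{"offset":[0,0,-0.02],"angular":[0,0,0],"gripper":0},{"offset":[0,0,-0.04],"angular":[0,0,0],"gripper":0},{"offset":[0,0,-0.04],"angular":[0,0,0],"gripper":0},{"offset":[0,0,-0.04],"angular":[0,0,0],"gripper":0},{"offset":[0,0,-0.04],"angular":[0,0,0],"gripper":0},{"offset":[0,0,-0.02],"angular":[0,0,0],"gripper":0}]'
python3 - <<'E'
from h import *
for c in ["top","scene"]:
    P,D=eyes.snapshot(c)
    for n,z in [("bench",.02),("tail_grip",.135),("click_pin",.09)]:
        r=models.outline_of(n,c)
        if not r: print(c,n,None); continue
        r=r[0]; v,u=np.nonzero(r['region'])
        Q=np.array([q for q in (world(c,D,a,b) for a,b in zip(u,v)) if q is not None])
        print(c,n,round(r['score'],2),np.round(r['extent']),'z',np.round(np.percentile(Q[:,2],[2,50,98]),3),'med',np.round(np.median(Q,0),3))
        if n=="bench" and c=="top": print([np.round(x,3) for x in axis(Q[:,:2])])
        for lo,hi in [(.125,.145),(.095,.112),(.082,.096),(.015,.026)]:
            q=Q[(Q[:,2]>lo)&(Q[:,2]<hi)]
            if len(q)>6: print('   ',lo,len(q),np.round(q.mean(0),3),np.round(q.min(0),3),np.round(q.max(0),3))
        if n=="bench":
            for hh in [(.095,.115),(.015,.026)]:
                q=Q[(Q[:,2]>hh[0])&(Q[:,2]<hh[1])][:,:2].astype(np.float32)
                if len(q)>20: print('rect',hh,cv2.minAreaRect(q))
E
```

```text
t: 5.95
tcp_pos: [0.5859, -0.2834, 0.2369]
orientation: [[-0.382, 0.924, 0.002], [0.924, 0.382, -0.002], [-0.003, 0.001, -1.0]]
wrist_force: [0.1, -0.4, -3.8]
finger_gap: 0.161
gripper_force: 58.9
top bench 0.67 [116. 194. 302. 284.] z [0.017 0.021 0.106] med [0.528 0.197 0.021]
[array([0.531, 0.203]), array([0.235, 0.972]), np.float64(76.41), np.float64(0.442)]
    0.125 138 [0.497 0.05  0.135] [0.482 0.039 0.128] [0.511 0.062 0.137]
    0.095 775 [0.566 0.346 0.105] [0.487 0.038 0.095] [0.603 0.381 0.107]
    0.082 771 [0.511 0.114 0.089] [0.463 0.022 0.082] [0.594 0.384 0.096]
    0.015 6472 [0.527 0.189 0.021] [ 0.423 -0.022  0.015] [0.633 0.392 0.026]
rect (0.095, 0.115) ((0.5314290523529053, 0.20807380974292755), (0.34453654289245605, 0.06995894759893417), 76.2099838256836)
rect (0.015, 0.026) ((0.5278367400169373, 0.1858571320772171), (0.40311309695243835, 0.13001421093940735), 76.88758850097656)
top tail_grip 0.64 [247. 224. 284. 268.] z [0.031 0.09  0.136] med [0.502 0.051 0.09 ]
    0.125 138 [0.497 0.05  0.135] [0.482 0.039 0.128] [0.511 0.062 0.137]
    0.082 600 [0.498 0
[... 478 characters left out ...]
0.021] [ 0.444 -0.024  0.015] [0.637 0.386 0.026]
rect (0.095, 0.115) ((0.5284441709518433, 0.2078804075717926), (0.34746453166007996, 0.0680217370390892), 73.14909362792969)
rect (0.015, 0.026) ((0.5304763317108154, 0.1833198219537735), (0.40158864855766296, 0.1318095475435257), 76.84978485107422)
scene tail_grip 0.72 [363. 173. 395. 214.] z [0.035 0.084 0.136] med [0.518 0.058 0.084]
    0.125 85 [0.504 0.052 0.133] [0.487 0.039 0.125] [0.515 0.062 0.137]
    0.095 65 [0.508 0.052 0.103] [0.472 0.033 0.095] [0.515 0.062 0.112]
    0.082 288 [0.511 0.06  0.089] [0.472 0.023 0.082] [0.534 0.098 0.096]
scene click_pin 0.46 [252. 148. 294. 160.] z [0.019 0.061 0.067] med [ 0.508 -0.311  0.061]
```

```bash
python3 -m crank '[{"offset":[0.0444,0.013,0],"angular":[0,0,0],"gripper":0},{"offset":[0.0444,0.013,0],"angular":[0,0,0],"gripper":0},{"offset":[0.0444,0.013,0],"angular":[0,0,0],"gripper":0},{"offset":[0.0444,0.013,0],"angular":[0,0,0],"gripper":0},{"offset":[0.0444,0.013,0],"angular":[0,0,0],"gripper":0},{"offset":[0.0444,0.013,0],"angular":[0,0,0],"gripper":0},{"offset":[0.0444,0.013,0],"angular":[0,0,0],"gripper":0},{"offset":[0.0444,0.013,0],"angular":[0,0,0],"gripper":0},{"offset":[0.0444,0.013,0],"angular":[0,0,0],"gripper":0},{"offset":[0.0444,0.013,0],"angular":[0,0,0],"gripper":0},{"offset":[0.0444,0.013,0],"angular":[0,0,0],"gripper":0}]'
python3 -m crank '[{"offset":[0,0,0],"angular":[0,0,0.13],"gripper":0},{"offset":[0,0,0],"angular":[0,0,0.13],"gripper":0},{"offset":[0,0,0],"angular":[0,0,0.13],"gripper":0},{"offset":[0,0,0],"angular":[0,0,0.13],"gripper":0},{"offset":[0,0,0],"angular":[0,0,0.13],"gripper":0},{"offset":[0,0,0],"angular":[0,0,0],"gripper":0},{"offset":[0,0,0],"angular":[0,0,0],"gripper":0}]'
python3 - <<'E'
from h import *
s=monitor.state();T=tool(s);print(s['tcp_pos'],s['orientation'],s['joint_positions'])
P,D=eyes.snapshot("wrist");cv2.imwrite('pics/w2.png',P[:,:,::-1])
for n,z in [("rests_mid",.07),("head_cup",.07),("tail_cup",.07),("tail_grip",.1125),("bench",0),("rod_center",s['tcp_pos'][2]+.019)]:
    r=models.place_of(n,"wrist")
    for q in r[:1]: print(n,q,np.round(wplane(T,[q['position'][0]],[q['position'][1]],z),4))
E
```

```text
t: 7.45
tcp_pos: [0.5299, 0.2247, 0.232]
orientation: [[-0.383, 0.924, -0.002], [0.924, 0.383, -0.001], [-0.0, -0.002, -1.0]]
wrist_force: [1.0, -0.4, -3.0]
finger_gap: 0.165
gripper_force: 58.9
t: 8.15
tcp_pos: [0.5305, 0.223, 0.2324]
orientation: [[0.252, 0.968, -0.002], [0.968, -0.252, -0.001], [-0.001, -0.001, -1.0]]
wrist_force: [0.2, 0.3, -3.8]
finger_gap: 0.164
gripper_force: 59.0
[0.53051572 0.22301271 0.23237527] [[ 2.51550492e-01  9.67842790e-01 -1.63847275e-03]
 [ 9.67843536e-01 -2.51551913e-01 -7.24637957e-04]
 [-1.11349658e-03 -1.40350222e-03 -9.99998395e-01]] [ 3.97959598e-01  3.93623667e-01  2.21900108e-01  1.40086403e+00
 -3.30393664e-05  2.22303883e+00]
rests_mid {'position': [325.8, 183.5], 'score': 0.7} [[0.5396 0.2202 0.07  ]]
head_cup {'position': [322.3, 102.6], 'score': 0.63} [[0.5561 0.2996 0.07  ]]
tail_cup {'position': [483.0, 337.5], 'score': 0.68} [[ 0.7129 -0.0653  0.07  ]]
tail_grip {'position': [327.4, 338.2], 'score': 0.61} [[0.5007 0.0582 0.1125]]
bench {'position': [325.5, 173.9], 'score': 0.96} [[0.5397 0.2137 0.    ]]
rod_center {'position': [316.3, 273.2], 'score': 0.76} [[0.5318 0.2285 0.2514]]
```

View pics/w2.png

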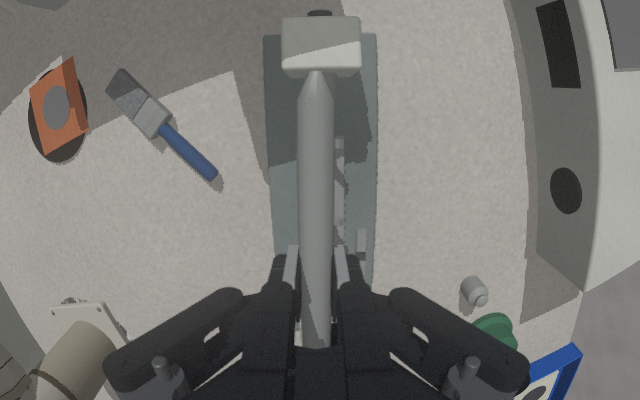

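Wrist view: the rod hangs above the bench, its tip at (316,75) just short of the white headstock (282–360, 15–78). Both lie on the column-320 axis, so the rod is within about 1.5° of the bench line. I'll align it and descend to just above the cups.

```bash
python3 -m crank '[{"offset":[-0.0196,0.0081,0],"angular":[0,0,-0.024],"gripper":0},{"offset":[0,0,0.04],"angular":[0,0,0],"gripper":0},{"offset":[0,0,0.04],"angular":[0,0,0],"gripper":0},{"offset":[0,0,0.04],"angular":[0,0,0],"gripper":0},{"offset":[0,0,0.025],"angular":[0,0,0],"gripper":0},{"offset":[0,0,0],"angular":[0,0,0],"gripper":0},{"offset":[0,0,0],"angular":[0,0,0],"gripper":0}]'
python3 - <<'E'
from h import *
s=monitor.state();T=tool(s);print(s['tcp_pos'])
P,D=eyes.snapshot("wrist");cv2.imwrite('pics/w3.png',P[:,:,::-1])
for n,z in [("head_cup",.07),("rests_mid",.07),("rod_center",s['tcp_pos'][2]+.0143)]:
    for q in models.place_of(n,"wrist")[:1]: print(n,q,np.round(wplane(T,[q['position'][0]],[q['position'][1]],z),4))
r=models.outline_of("rod","wrist")
if r: 
    v,u=np.nonzero(r[0]['region']);k=v<250;X=wplane(T,u[k],v[k],s['tcp_pos'][2]+.0143);print(axis(X[:,:2]),X[np.argmin(v[k])],r[0]['extent'])
E
```

```text
t: 9.2
tcp_pos: [0.534, 0.2023, 0.0887]
orientation: [[0.231, 0.973, -0.0], [0.973, -0.231, -0.0], [-0.0, -0.0, -1.0]]
wrist_force: [0.4, 0.2, -2.3]
finger_gap: 0.163
gripper_force: 59.1
[0.53398109 0.20226237 0.08870527]
head_cup {'position': [313.7, 61.8], 'score': 0.82} [[0.5559 0.3013 0.07  ]]
rod_center {'position': [317.7, 270.7], 'score': 0.97} [[0.5354 0.2061 0.103 ]]
(array([0.54586465, 0.25530963]), array([0.22630865, 0.97405564]), np.float64(76.92015661840125), np.float64(0.07749893023489815)) [0.55274547 0.29349253 0.10300527] [297.6, 71.2, 335.2, 348.8]
```

View pics/w3.png

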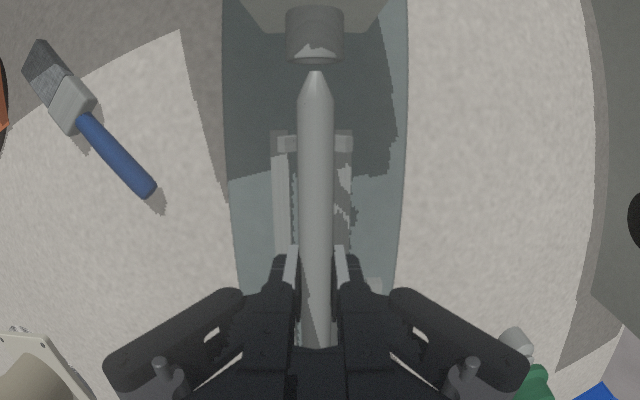

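Rod aligned (76.9°), with its tip (316,72) about 8 mm short of the headstock cup mouth (315,62) and on its axis. Lower it to just above the Vs, then slide the tip into the head cup.

```bash
python3 -m crank '[{"offset":[0,0.001,0.012],"angular":[0,0,0],"gripper":0},{"offset":[0,0,0.012],"angular":[0,0,0],"gripper":0},{"offset":[0,0,0.006],"angular":[0,0,0],"gripper":0},{"offset":[0,0,0],"angular":[0,0,0],"gripper":0},{"offset":[0,0,0],"angular":[0,0,0],"gripper":0}]'
```

```text
t: 9.95
tcp_pos: [0.5344, 0.2018, 0.0578]
orientation: [[0.231, 0.973, -0.001], [0.973, -0.231, -0.0], [-0.001, -0.001, -1.0]]
wrist_force: [0.1, -0.4, -2.7]
finger_gap: 0.16
gripper_force: 59.1
```

```bash
python3 -m crank '[{"offset":[0.006,0,0],"angular":[0,0,0],"gripper":0},{"offset":[0.006,0,0],"angular":[0,0,0],"gripper":0},{"offset":[0.006,0,0],"angular":[0,0,0],"gripper":0},{"offset":[0.005,0,0],"angular":[0,0,0],"gripper":0},{"offset":[0,0,0],"angular":[0,0,0],"gripper":0},{"offset":[0,0,0.002],"angular":[0,0,0],"gripper":0},{"offset":[0,0,0],"angular":[0,0,0],"gripper":0}]'
```

```text
t: 10.65
tcp_pos: [0.5401, 0.2248, 0.0569]
orientation: [[0.231, 0.973, 0.0], [0.973, -0.231, 0.001], [0.001, 0.0, -1.0]]
wrist_force: [-0.6, 0.6, 0.1]
finger_gap: 0.162
gripper_force: 59.5
```

```bash
python3 -m crank '[{"offset":[0,0,0],"angular":[0,0,0],"gripper":0.25},{"offset":[0,0,0],"angular":[0,0,0],"gripper":0.35},{"offset":[0,0,0],"angular":[0,0,0],"gripper":0.6},{"offset":[0,0,0],"angular":[0,0,0],"gripper":0.6},{"offset":[0,0,-0.03],"angular":[0,0,0],"gripper":0.6},{"offset":[0,0,-0.04],"angular":[0,0,0],"gripper":0.6},{"offset":[0,0,-0.04],"angular":[0,0,0],"gripper":0.6},{"offset":[-0.04,0,-0.04],"angular":[0,0,0],"gripper":0.6},{"offset":[-0.045,0,0],"angular":[0,0,0],"gripper":0.6},{"offset":[-0.035,0,0],"angular":[0,0,0],"gripper":0.6},{"offset":[0,0,0],"angular":[0,0,0],"gripper":0.6},{"offset":[0,0,0],"angular":[0,0,0],"gripper":0.6}]'
python3 - <<'E'
from h import *
s=monitor.state();T=tool(s);print(s['tcp_pos'])
P,D=eyes.snapshot("wrist");cv2.imwrite('pics/w4.png',P[:,:,::-1])
for n,z in [("head_cup",.07),("tail_cup",.07),("rests_mid",.07),("rod_center",.07),("tail_grip",.1125)]:
    for q in models.place_of(n,"wrist")[:1]: print(n,q,np.round(wplane(T,[q['position'][0]],[q['position'][1]],z),4))
r=models.outline_of("rod","wrist")
if r: 
    v,u=np.nonzero(r[0]['region']);X=wplane(T,u,v,.073);print(axis(X[:,:2]),r[0]['extent'])
E
```

```text
t: 11.85
tcp_pos: [0.5136, 0.1115, 0.202]
orientation: [[0.233, 0.973, 0.001], [0.973, -0.233, 0.001], [0.001, 0.001, -1.0]]
wrist_force: [0.7, 0.4, -0.4]
finger_gap: 0.602
gripper_force: 0.0
[0.51357739 0.11148345 0.20202859]
tail_cup {'position': [314.0, 198.9], 'score': 0.95} [[0.5101 0.1053 0.07  ]]
rests_mid {'position': [314.8, 68.8], 'score': 0.64} [[0.5381 0.2193 0.07  ]]
rod_center {'position': [312.4, 61.5], 'score': 0.82} [[0.5376 0.2262 0.07  ]]
tail_grip {'position': [315.4, 271.0], 'score': 0.7} [[0.4994 0.0549 0.1125]]
(array([0.53512473, 0.21112212]), array([0.228361  , 0.97357653]), np.float64(76.79940365552793), np.float64(0.14352625405120079)) [306.2, 3.0, 326.6, 162.9]
```

View pics/w4.png

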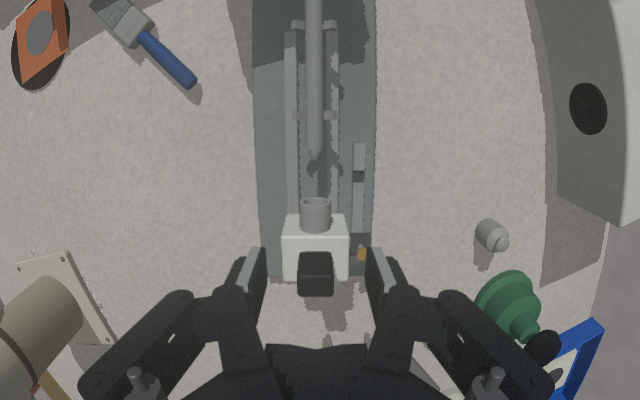

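The rod lies in both rests with its tail point at (315,160), on axis, and its centre is at about bench y = +12 mm. The tailstock is still back: cup at (314,199), block at (315,271). The strip's notch shows at (359,176) and the brass pin at (362,254). Go grip the block.

```bash
python3 -m crank '[{"offset":[-0.0305,-0.001,0],"angular":[0,0,0],"gripper":0.65},{"offset":[-0.03,0,0],"angular":[0,0,0],"gripper":0.65},{"offset":[0,0,0],"angular":[0,0,0],"gripper":0.65},{"offset":[0,0,0.04],"angular":[0,0,0],"gripper":0.65},{"offset":[0,0,0.04],"angular":[0,0,0],"gripper":0.65},{"offset":[0,0,0.024],"angular":[0,0,0],"gripper":0.65},{"offset":[0,0,0],"angular":[0,0,0],"gripper":0.65},{"offset":[0,0,0],"angular":[0,0,0],"gripper":0.65}]'
python3 -m crank '[{"offset":[0,0,0],"angular":[0,0,0],"gripper":0.2},{"offset":[0,0,0],"angular":[0,0,0],"gripper":0.2},{"offset":[0,0,0],"angular":[0,0,0],"gripper":0.2},{"offset":[0,0,0],"angular":[0,0,0],"gripper":0.2},{"offset":[0,0,0],"angular":[0,0,0],"gripper":0.2},{"offset":[0,0,0],"angular":[0,0,0],"gripper":0.2},{"offset":[0,0,0],"angular":[0,0,0],"gripper":0.2}]' 50
```

```text
t: 13.0
tcp_pos: [0.4988, 0.0541, 0.0979]
orientation: [[0.23, 0.973, -0.0], [0.973, -0.23, 0.0], [0.0, -0.0, -1.0]]
wrist_force: [-0.3, -0.0, 0.0]
finger_gap: 0.651
gripper_force: 0.0
t: 13.7
tcp_pos: [0.4994, 0.0541, 0.0997]
orientation: [[0.23, 0.973, 0.003], [0.973, -0.23, 0.001], [0.002, 0.003, -1.0]]
wrist_force: [-1.8, 1.5, 6.3]
finger_gap: 0.342
gripper_force: 53.2
```

```bash
python3 -m crank '[{"offset":[0.004,0,0],"angular":[0,0,0],"gripper":0.2},{"offset":[0.006,0,0],"angular":[0,0,0],"gripper":0.2},{"offset":[0.006,0,0],"angular":[0,0,0],"gripper":0.2},{"offset":[0.006,0,0],"angular":[0,0,0],"gripper":0.2},{"offset":[0.006,0,0],"angular":[0,0,0],"gripper":0.2},{"offset":[0.006,0,0],"angular":[0,0,0],"gripper":0.2},{"offset":[0.006,0,0],"angular":[0,0,0],"gripper":0.2},{"offset":[0.003,0,0],"angular":[0,0,0],"gripper":0.2}]'
python3 -m crank '[{"offset":[0.001,0,0],"angular":[0,0,0],"gripper":0.2},{"offset":[0.001,0,0],"angular":[0,0,0],"gripper":0.2}]'
python3 -m crank '[{"offset":[0.001,0,0],"angular":[0,0,0],"gripper":0.2},{"offset":[0.001,0,0],"angular":[0,0,0],"gripper":0.2}]'
```

```text
t: 14.5
tcp_pos: [0.5089, 0.0948, 0.0997]
orientation: [[0.231, 0.973, 0.002], [0.973, -0.231, -0.001], [-0.001, 0.002, -1.0]]
wrist_force: [-2.9, -2.8, 8.1]
finger_gap: 0.349
gripper_force: 53.4
t: 14.7
tcp_pos: [0.5093, 0.0966, 0.0997]
orientation: [[0.231, 0.973, 0.002], [0.973, -0.231, -0.001], [-0.001, 0.002, -1.0]]
wrist_force: [-4.4, -3.8, 7.5]
finger_gap: 0.342
gripper_force: 53.4
t: 14.9
tcp_pos: [0.5098, 0.0984, 0.0997]
orientation: [[0.231, 0.973, 0.002], [0.973, -0.231, -0.001], [-0.001, 0.002, -1.0]]
wrist_force: [-2.9, -3.1, 6.2]
finger_gap: 0.35
gripper_force: 53.4
```

```bash
f() { grep -E 'tcp|wrist'; }
python3 -m crank '[{"offset":[0.001,0,0],"angular":[0,0,0],"gripper":0.2},{"offset":[0.001,0,0],"angular":[0,0,0],"gripper":0.2}]'|f
python3 -m crank '[{"offset":[0.001,0,0],"angular":[0,0,0],"gripper":0.2}]'|f
python3 -m crank '[{"offset":[0.001,0,0],"angular":[0,0,0],"gripper":0.2}]'|f
python3 -m crank '[{"offset":[0.001,0,0],"angular":[0,0,0],"gripper":0.2}]'|f
python3 -m crank '[{"offset":[0.001,0,0],"angular":[0,0,0],"gripper":0.2}]'|f
```

```text
tcp_pos: [0.5102, 0.1003, 0.0997]
wrist_force: [-3.6, -5.0, 7.7]
tcp_pos: [0.5104, 0.1013, 0.0996]
wrist_force: [-4.0, -3.5, 8.0]
tcp_pos: [0.5106, 0.1023, 0.0997]
wrist_force: [-3.1, -3.4, 7.5]
tcp_pos: [0.5109, 0.1033, 0.0997]
wrist_force: [-3.6, -2.3, 7.6]
tcp_pos: [0.5111, 0.1042, 0.0996]
wrist_force: [-3.0, -4.3, 7.3]
```

```bash
f() { grep -E 'tcp|wrist'; }
python3 -m crank '[{"offset":[0.001,0,0],"angular":[0,0,0],"gripper":0.2}]'|f
python3 -m crank '[{"offset":[0.001,0,0],"angular":[0,0,0],"gripper":0.2}]'|f
python3 -m crank '[{"offset":[0.001,0,0],"angular":[0,0,0],"gripper":0.2}]'|f
```

```text
tcp_pos: [0.5113, 0.1052, 0.0997]
wrist_force: [-3.2, -4.1, 8.6]
tcp_pos: [0.5115, 0.1062, 0.0997]
wrist_force: [-3.2, -2.9, 7.8]
tcp_pos: [0.5117, 0.1072, 0.0997]
wrist_force: [-3.3, -3.4, 7.1]
```

```bash
f() { grep -E 'tcp|wrist'; }
python3 - <<'E'
from h import *
s=monitor.state();T=tool(s)
P,D=eyes.snapshot("wrist");cv2.imwrite('pics/w5.png',P[:,:,::-1])
for c in ["top","scene"]:
    Q,D=eyes.snapshot(c); np.savez(c+'2',P=Q,D=D)
    if c=="scene": cv2.imwrite('pics/s5.png',cv2.resize(Q[140:300,330:530,::-1],None,fx=4,fy=3.75,interpolation=cv2.INTER_CUBIC)[:600,:800])
E
```

```text
(no output)
```

View pics/s5.png

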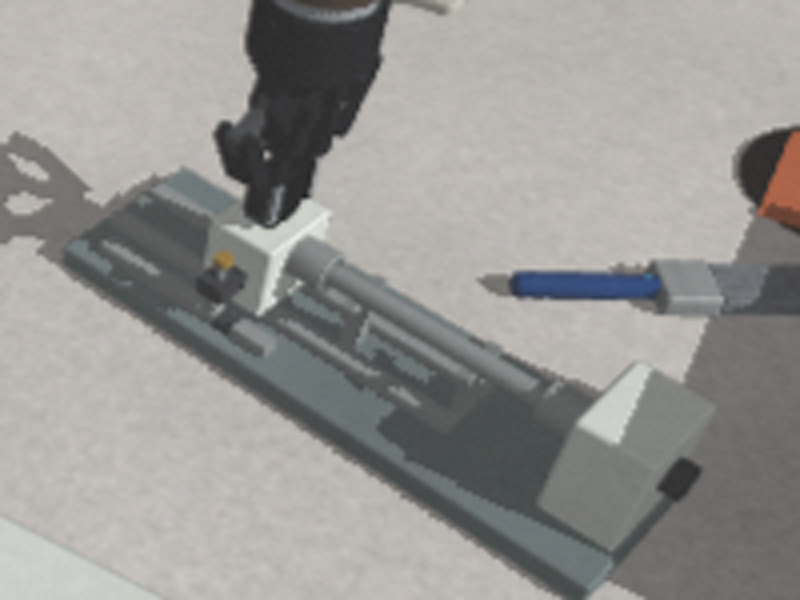

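The scene crop shows the rod in both cups. The ball at (217,316) is just short of the dark notch at (230,324), so a few mm remain.

```bash
f() { grep -E 'tcp|wrist'; }
python3 -m crank '[{"offset":[0.001,0,0],"angular":[0,0,0],"gripper":0.2}]'|f
python3 -m crank '[{"offset":[0.001,0,0],"angular":[0,0,0],"gripper":0.2}]'|f
python3 -m crank '[{"offset":[0.001,0,0],"angular":[0,0,0],"gripper":0.2}]'|f
```

```text
tcp_pos: [0.512, 0.1081, 0.0997]
wrist_force: [-2.4, -3.0, 7.0]
tcp_pos: [0.5122, 0.1091, 0.0997]
wrist_force: [-3.7, -4.7, 7.3]
tcp_pos: [0.5124, 0.1101, 0.0997]
wrist_force: [-3.7, -3.5, 8.2]
```

```bash
f() { grep -E 'tcp|wrist'; }
python3 -m crank '[{"offset":[0.001,0,0],"angular":[0,0,0],"gripper":0.2}]'|f
python3 -m crank '[{"offset":[0.001,0,0],"angular":[0,0,0],"gripper":0.2}]'|f
```

```text
tcp_pos: [0.5127, 0.1113, 0.0997]
wrist_force: [-3.2, -2.1, 6.1]
tcp_pos: [0.513, 0.1125, 0.0997]
wrist_force: [-3.4, -1.2, 5.8]
```

```bash
f() { grep -E 'tcp|wrist'; }
python3 -m crank '[{"offset":[0.001,0,0],"angular":[0,0,0],"gripper":0.2}]'|f
```

```text
tcp_pos: [0.5133, 0.1138, 0.0997]
wrist_force: [-3.5, 0.0, 6.7]
```

```bash
f() { grep -E 'tcp|wrist'; }
python3 -m crank '[{"offset":[0.001,0,0],"angular":[0,0,0],"gripper":0.2}]'|f
python3 -m crank '[{"offset":[0,0,0],"angular":[0,0,0],"gripper":0.2}]'|f
```

```text
tcp_pos: [0.5136, 0.1151, 0.0997]
wrist_force: [-3.0, 0.2, 6.7]
tcp_pos: [0.5137, 0.1153, 0.0997]
wrist_force: [-2.5, 0.2, 6.1]
```

```bash
f() { grep -E 'tcp|wrist'; }
python3 -m crank '[{"offset":[0.001,0,0],"angular":[0,0,0],"gripper":0.2}]'|f
python3 -m crank '[{"offset":[0,0,0],"angular":[0,0,0],"gripper":0.2}]'|f
```

```text
tcp_pos: [0.5137, 0.1155, 0.0997]
wrist_force: [-3.5, -3.1, 7.0]
tcp_pos: [0.5137, 0.1155, 0.0997]
wrist_force: [-3.3, -1.6, 6.6]
```

```bash
f() { grep -E 'tcp|wrist'; }
python3 -m crank '[{"offset":[0.001,0,0],"angular":[0,0,0],"gripper":0.2}]'|f
python3 -m crank '[{"offset":[0,0,0],"angular":[0,0,0],"gripper":0.2}]'|f
python3 - <<'E'
from h import *
Q,D=eyes.snapshot("scene"); a=np.load('scene2.npz')['P']
g=np.hstack([cv2.resize(x[190:235,370:410,::-1],(400,450),interpolation=cv2.INTER_CUBIC) for x in (a,Q)]); cv2.imwrite('pics/s6.png',g)
for x in (a,Q):
    h=cv2.cvtColor(x,cv2.COLOR_RGB2HSV); m=(h[...,0]>10)&(h[...,0]<30)&(h[...,1]>140); m[:190]=0;m[235:]=0;m[:,:370]=0;m[:,410:]=0
    v,u=np.nonzero(m); print(len(u),u.mean(),v.mean())
E
```

```text
tcp_pos: [0.5138, 0.1158, 0.0997]
wrist_force: [-3.0, -4.3, 7.6]
tcp_pos: [0.5138, 0.1159, 0.0996]
wrist_force: [-4.0, -4.1, 6.9]
0 nan nan
0 nan nan<stdin>:6: RuntimeWarning: Mean of empty slice.
  ret = ret.dtype.type(ret / rcount)
```

View pics/s6.png

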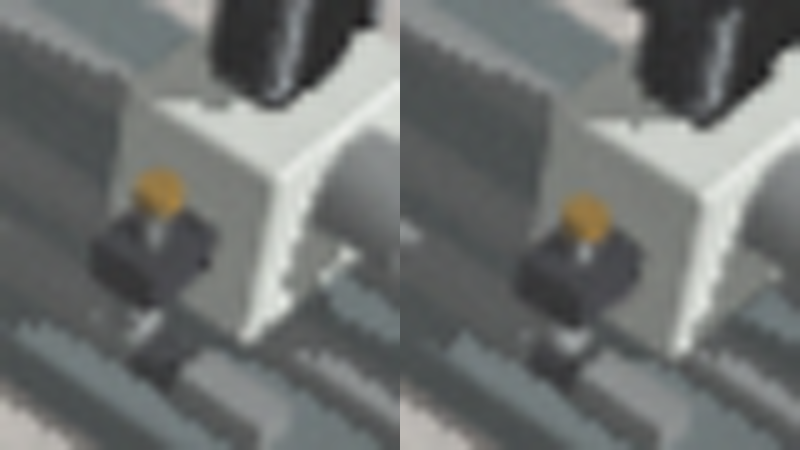

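```bash
f() { grep -E 'tcp|wrist|grip'; }
python3 -m crank '[{"offset":[-0.001,0,0],"angular":[0,0,0],"gripper":0.2},{"offset":[0,0,0],"angular":[0,0,0],"gripper":0.2}]'|f
python3 -m crank '[{"offset":[0,0,0],"angular":[0,0,0],"gripper":0.2},{"offset":[0,0,0],"angular":[0,0,0],"gripper":0.2},{"offset":[0,0,0],"angular":[0,0,0],"gripper":0.2}]'|f
python3 -m crank '[{"offset":[-0.001,0,0],"angular":[0,0,0],"gripper":0.2},{"offset":[0,0,0],"angular":[0,0,0],"gripper":0.2}]'|f
```

```text
tcp_pos: [0.5138, 0.1159, 0.0997]
wrist_force: [-3.4, -0.9, 5.5]
gripper_force: 53.3
tcp_pos: [0.5138, 0.1159, 0.0997]
wrist_force: [-3.5, 0.1, 6.3]
gripper_force: 53.2
tcp_pos: [0.5138, 0.1158, 0.0997]
wrist_force: [-1.7, 2.7, 5.4]
gripper_force: 53.2
```

```bash
f() { grep -E 'tcp|wrist'; }
for i in 1 2; do :; done
python3 -m crank '[{"offset":[-0.001,0,0],"angular":[0,0,0],"gripper":0.2},{"offset":[0,0,0],"angular":[0,0,0],"gripper":0.2}]'|f
python3 -m crank '[{"offset":[-0.001,0,0],"angular":[0,0,0],"gripper":0.2},{"offset":[0,0,0],"angular":[0,0,0],"gripper":0.2}]'|f
python3 -m crank '[{"offset":[-0.0005,0,0],"angular":[0,0,0],"gripper":0.2},{"offset":[0,0,0],"angular":[0,0,0],"gripper":0.2}]'|f
```

```text
tcp_pos: [0.5137, 0.1155, 0.0997]
wrist_force: [-2.0, 5.2, 7.1]
tcp_pos: [0.5136, 0.1153, 0.0997]
wrist_force: [-2.3, 6.4, 5.5]
tcp_pos: [0.5137, 0.1152, 0.0997]
wrist_force: [-1.2, 8.2, 4.1]
```

The backward pull rises past 8 N without moving, so the ball is caught in the notch against its rear edge. I'll move it towards the middle of the free play.

```bash
f() { grep -E 'tcp|wrist'; }
python3 -m crank '[{"offset":[0.001,0,0],"angular":[0,0,0],"gripper":0.2},{"offset":[0.001,0,0],"angular":[0,0,0],"gripper":0.2},{"offset":[0.001,0,0],"angular":[0,0,0],"gripper":0.2}]'|f
python3 -m crank '[{"offset":[0.001,0,0],"angular":[0,0,0],"gripper":0.2},{"offset":[0,0,0],"angular":[0,0,0],"gripper":0.2}]'|f
python3 -m crank '[{"offset":[0.001,0,0],"angular":[0,0,0],"gripper":0.2},{"offset":[0,0,0],"angular":[0,0,0],"gripper":0.2}]'|f
```

```text
tcp_pos: [0.5137, 0.1156, 0.0997]
wrist_force: [-3.2, -0.9, 7.0]
tcp_pos: [0.5138, 0.1159, 0.0997]
wrist_force: [-3.0, -2.5, 6.8]
tcp_pos: [0.5139, 0.1163, 0.0996]
wrist_force: [-4.0, -4.1, 7.3]
```

```bash
f() { grep -E '^t:|tcp|wrist|grip'; }
python3 -m crank '[{"offset":[0.001,0,0],"angular":[0,0,0],"gripper":0.2},{"offset":[0,0,0],"angular":[0,0,0],"gripper":0.2}]'|f
python3 -m crank '[{"offset":[-0.001,0,0],"angular":[0,0,0],"gripper":0.2},{"offset":[0,0,0],"angular":[0,0,0],"gripper":0.2},{"offset":[0,0,0],"angular":[0,0,0],"gripper":0.2},{"offset":[0,0,0],"angular":[0,0,0],"gripper":0.2}]'|f
```

```text
t: 19.4
tcp_pos: [0.514, 0.1171, 0.0997]
wrist_force: [-4.4, -4.0, 9.1]
gripper_force: 53.5
t: 19.8
tcp_pos: [0.514, 0.1171, 0.0997]
wrist_force: [-5.4, -0.8, 7.8]
gripper_force: 53.3
```

```bash
python3 -c "
from rig import order; print(order.close_job())"
```

```text
the job is handed in; nothing more can be done
None
```

The job is handed in, with no verdict returned: the long rod lies in both V rests with a point in each cup, and the gripper still holds the tailstock with its ball in the notch. A backward pull reached about 8 N without the tailstock sliding back, and I stopped it near the middle of the free play.

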